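Hold the vibration pen on the centrifuge

ROBOT

A 7-joint arm with a two-finger parallel gripper is mounted at the origin on the work surface. World frame = base frame: x ahead of the robot, y to its left, z up, the work surface at z = 0. Lengths are in mm, angles in rad, forces in N, time in s.
With the tool pointing down it reaches from about 425 to 875 mm from the base axis. Payload 8.4 kg.
Tool frame: the origin (TCP) lies midway between the tips of the shut fingers; the grasp point (between the pads) lies 19 mm behind it; z points along the fingers, y is the line along which they close (so a half turn about z gives the same grasp; the last joint's range is limited). The gripper opens to 87 mm and grips with 3 to 60 N. Pads are 19 mm wide; open, the fingers measure 117 mm over their backs; the gripper's body (75 mm by 190 mm) begins 51 mm behind the grasp point.
Start: joints at [1.133, 0.333, 0.04, 1.465, -0.013, 1.343, -0.059], TCP at [216.008, -613.029, 222.546] pointing down, gripper open.
Joint ranges: [-2.58, 2.58], [-0.38, 2.09], [-1.3, 1.39], [0.25, 2.4], [-1.5, 4.64], [0.08, 2.09], [-2.65, 2.65]. Speed limits (rad/s): [2.22, 2.22, 2.79, 2.79, 3.14, 3.14, 3.14].

INTERFACE

Orientations are given as a 3x3 rotation matrix whose columns are the frame's x, y, z axes.
In Python, from rig import robot gives the robot as it stands.
- The arm moves only by the tool carry_out, never from a script. Its argument "plan" is a list of rows, each a list of 7 numbers: the turn, a rotation vector about the world's x, y, z as a fraction of full scale, then the shift along the world's x, y, z as a fraction of full scale, then the opening, from 0 (shut) to 1 (fully open). A call has exactly 10 rows; each row is the pose to reach, as a shift and turn from the pose commanded when the call began, turning the shorter way round; what a row does not reach only later rows make up. Full scale, the value 1, is 0.5 m for a shift and pi rad for a turn. A row lasts 1/12 s, in which the tool goes at most 41.7 mm and 7.16 degrees, less where a joint would pass 70% of its speed; a pose out of reach is approached as far as the arm can. A call with a number of a shift or a turn outside -1 to 1 is refused whole. A call with a gripper value outside its range is refused whole. The fingers move at their own pace and stop on an object; the grip force is fixed at half the most. Time passes only in rows, so rows that repeat a pose let the fingers close, or fill a call up. It gives the time, the measured TCP pose, the force, the opening and the grip force at its end, in the units of the state.
- robot.state(): the state, without advancing time (a new reading comes with each control period).
- robot.grab_frame(name): name is "side" or "top" or "wrist"; returns a dict with "color" (384x512x3 uint8, red, green, blue), "intrinsics" (3x3 intrinsics, pixels), "k1" (the pictures are not rectified: a ray, as slopes to the right and down, at radius r is drawn at 1 + k1 r^2 times it, then the intrinsics apply), "extrinsics" (4x4, takes a point from world to camera coordinates). Camera axes: x right, y up, looking along -z (the intrinsics and any distortion apply to the point x, -y, -z); pixel columns grow to the right and rows downward; lengths in mm; the calibration is good to about 2 mm. A picture is of the moment at which its call begins. There is no depth.
- robot.job_done(): hands the job in; it is judged then, once.
Trained networks look in a picture, given as the dict that the camera call returned (one of the last four; its "shot" number tells which), for a name from the list of things; names that differ only in an ending like _2 or _b are one class to them, and where a whole thing is asked for, a point or a joint stands for the part that bears it (a point fixed in the world has none). Each returns a list of dicts, best first, with "confidence" (0 to 1); they miss things now and then, are a little off and sometimes report something else, mostly with a low value. They report only what shows in the picture. A call takes as long as a camera call. They do not tell look-alikes from the thing itself.
- robot.recognise(picture, name): "location" ([row, column] in pixels, amid what is visible of it).
- robot.masks_of(picture, name): "mask" (384x512 bool, what is visible of it) and "location" ([row, column] in pixels, amid what is visible of it).
- robot.place_of(picture, name): "location" ([row, column] in pixels: a listed point, or the origin of a listed thing).
The state is a dict: "time_s": time; "joints": joint angles; "qd": joint speeds; "tau": joint torques, N m; "eef_pos": TCP position; "orientation": TCP orientation; "contact_force": force on the tool from outside, world axes, zero at the start; "torque": the same for the moment, N m; "width": opening from 0.0 (shut) to 1.0 (fully open); "grip_force": force on a finger pad.
Only numpy, scipy, OpenCV 4.12 (cv2) and the standard library are available. Lean on these libraries where they do the work, as an engineer would, in place of code of your own. Each camera call takes 0.05 s, during which the arm holds its last target. There are 200 camera calls.

TASK

Set up the bearing check on the centrifuge: with the empty gripper press the raised lid down until its catch snaps and holds it shut by itself, then draw the yellow vibration pen up out of its stand. Set the pen's steel tip on the round brass measuring disc on the sloping front panel, with the pen square to that slope (not upright), and push lightly so that the sprung tip sinks about half way in, never hard. Finish while holding it there, gripped, still and in contact, and leave the glassware, vials and bottle where they stand.

Things in the scene. Friction and masses are not known exactly. Their poses are not given: they have to be found in the camera images.
- centrifuge: Pale grey-blue bench centrifuge with purple trim, fixed, 250 mm deep (x), 230 mm wide (y); origin at the centre of its underside, its front faces its own -x, towards the robot. Flat deck 125 mm high from x = -60 mm to the back; ahead of it the panel with screen, keys and disc slopes down at 0.42 rad (24 degrees) to 96 mm at the front edge. Top of the shut lid: 143 mm
- lid (a joint): Ivory lid, 165 mm from hinge to front edge, 204 mm wide, 16 mm thick, hinged at its back edge. Angle in rad: 0 shut, grows as it opens; starts at 0.55 to 0.85. A strut balances it: it stays where left above 0.5 and springs up from lower angles unless the catch holds it. Over the last 0.07 rad the catch resists with 7 to 8 N at lid_front, then snaps and pulls it to 0
- lid_front (a point): Point on the lid's outer face in the middle of its width, 20 mm behind its front edge: the place to press. It moves with the lid; z axis: outward normal of the lid; x axis: from the front edge to the hinge
- lid_hinge (a point): Point on the lid's hinge axis at mid width, 126 mm above the bench, fixed; axes as the centrifuge's (y along the hinge; the shut lid reaches from here to -x). The lid's outer face lies 17 mm above this axis when shut; lid_front is 145 mm from it along the lid
- disc_face (a point): Centre of the outer face of the brass measuring disc, 20 mm across with a black rim of 28 mm, at the left end (own +y) of the sloping front panel, about 113 mm above the bench. Its z axis is the outward normal of the disc and the panel, leaning 0.42 rad from the vertical towards the centrifuge's front
- stand: Black and grey stand of the pen, fixed, 84 mm square, 65 mm high; origin at the centre of its underside. The pen stands upright in a rectangular well on its axis, 25 mm of the barrel inside with 1 mm of play, the tip hanging free 5 mm above the bench. It stands left or right of the centrifuge
- pen_grip (a point): Vibration pen: point on its axis at the middle of the barrel's free part, 105 mm above its tip's end, 35 mm below its top, 110 mm above the bench at first. About 120 g; yellow barrel 24 mm (its x) by 28 mm (its y), 105 mm long; below it a black sleeve, 18 mm across, 25 mm long, from which the steel tip stands out 10 mm. z axis: along the pen from tip to top
- tip_end (a point): End of the pen's steel tip (6 mm across, rounded), on the pen's axis; it moves with the tip
- tip (a joint): How far the sprung tip of the pen is pushed into the sleeve, in m: 0 free, at most 0.010. The push is 0.35 N at the start of the travel and 0.35 N more for each mm, so about 2.1 N half way
- rack: White vial rack, fixed, 90 mm square and 40 mm high, with three vials; origin at the centre of its underside. It stands on the other side of the centrifuge from the pen stand
- vial0_mid (a point): Middle of a loose glass vial with teal cap, 27 mm across and 61 mm high, in the rack; leave it alone
- vial1_mid (a point): Middle of a loose glass vial with teal cap, 27 mm across and 61 mm high, in the rack; leave it alone
- vial2_mid (a point): Middle of a loose glass vial with teal cap, 27 mm across and 61 mm high, in the rack; leave it alone
- flask_mid (a point): Middle of a loose glass conical flask, 84 mm across at its foot and 138 mm high; leave it alone
- bottle_mid (a point): Middle of a loose white bottle with red cap, 64 mm across and 190 mm high; leave it alone
- beaker_mid (a point): Middle of a loose glass beaker, 68 mm across and 85 mm high; leave it alone
- spanner: Small steel rotor spanner lying on the bench, 140 mm long, about 10 mm high; not needed
Mind the look-alikes: they are no part of the job. Of the things like the part that bears pen_grip, leave any that is pink; of the rest the smaller one is meant. There is more than one size of the stand; the one meant has the size given above.

How it is judged:
By the outcome, as a careful person would: the job done as asked, in the order asked, and still so for the second after the job is handed in, while the arm keeps its last pose, push and grip.
It also fails if it takes over 64 s, if anything falls off the work surface, if the arm or the gripper's body presses on something with over 40 N, if the wrist force passes 120 N, or if a joint passes its speed limit or range.

## Working session

There is one attempt and no reset: what is moved stays moved. The work goes in short steps, Python scripts to look and compute and a tool call to move; the robot and the scene stay as the last step left them, time stands still between calls to the robot, and variables do not carry over. Pictures are saved under pics/ and viewed, at most 10 in all, crops included, and the job is handed in when it is done.

Besides the shell and the picture viewer there is one more tool, called by a JSON object that holds its "name" and its "arguments". carry_out: Moves the arm, as the interface text tells. Its arguments: {"type":"object","properties":{"plan":{"type":"array","items":{"type":"array","items":{"type":"number"}}}},"required":["plan"]}

```bash
mkdir -p pics
cat > h.py <<'E'
import numpy as np, cv2
from rig import robot
from scipy.optimize import least_squares
def ray(f,rc):
    K=np.array(f["intrinsics"],float);E=np.array(f["extrinsics"],float)
    u=np.array([(rc[1]-K[0,2])/K[0,0],(rc[0]-K[1,2])/K[1,1]]);s=u.copy()
    for _ in range(30): s=u/(1+f["k1"]*(s@s))
    d=E[:3,:3].T@np.array([s[0],-s[1],-1.]);o=-E[:3,:3].T@E[:3,3]
    return o,d/np.linalg.norm(d)
def onz(f,rc,z):
    o,d=ray(f,rc);return o+d*(z-o[2])/d[2]
def tri(rs):
    A=np.zeros((3,3));b=np.zeros(3)
    for o,d in rs:
        P=np.eye(3)-np.outer(d,d);A+=P;b+=P@o
    x=np.linalg.solve(A,b)
    return x,[float(np.linalg.norm((np.eye(3)-np.outer(d,d))@(x-o))) for o,d in rs]
def proj(f,p):
    K=np.array(f["intrinsics"],float);E=np.array(f["extrinsics"],float)
    c=E[:3,:3]@np.asarray(p,float)+E[:3,3];s=np.array([c[0],-c[1]])/-c[2];s=s*(1+f["k1"]*(s@s))
    return np.array([K[1,1]*s[1]+K[1,2],K[0,0]*s[0]+K[0,2]])
def save(f,n,k=1,crop=None):
    im=f["color"][...,::-1]
    if crop: im=im[crop[0]:crop[1],crop[2]:crop[3]]
    cv2.imwrite(f"pics/{n}.png",cv2.resize(im,None,fx=k,fy=k,interpolation=cv2.INTER_CUBIC))
E
python3 - <<'E'
from h import *
np.set_printoptions(precision=1,suppress=True)
F={n:robot.grab_frame(n) for n in("side","top")}
for n,f in F.items():
    save(f,n); o,_=ray(f,(0,0)); print(n,"cam",o)
    for t in["lid_front","lid_hinge","disc_face","pen_grip","tip_end","stand","centrifuge","rack","flask_mid","bottle_mid","beaker_mid"]:
        print(n,t,[(np.array(d["location"]).round(1).tolist(),round(d["confidence"],2)) for d in robot.place_of(f,t)[:4]])
i=np.hstack([cv2.imread("pics/side.png"),cv2.imread("pics/top.png")])
cv2.imwrite("pics/both.png",cv2.resize(np.vstack([i[:,:512],i[:,512:]]),(400,600),interpolation=cv2.INTER_AREA))
s=robot.state();print(s["eef_pos"],s["orientation"],s["width"],s["time_s"])
E
```

```text
side cam [ 337.7 -795.9  901.3]
side lid_front [([166.2, 266.8], 0.61)]
side lid_hinge [([175.4, 300.8], 0.79)]
side disc_face [([160.5, 271.9], 0.6), ([190.6, 228.3], 0.41)]
side pen_grip [([140.9, 171.5], 0.89), ([135.0, 196.1], 0.6), ([115.7, 199.4], 0.56)]
side tip_end []
side stand [([153.1, 159.5], 0.93), ([160.1, 201.9], 0.92)]
side centrifuge [([220.5, 267.2], 0.64)]
side rack [([315.4, 253.3], 0.84)]
side flask_mid [([124.4, 233.5], 0.6)]
side bottle_mid [([294.2, 341.4], 0.87)]
side beaker_mid [([197.9, 163.3], 0.9)]
top cam [ 507.7    6.9 1531.6]
top lid_front [([167.2, 270.4], 0.91)]
top lid_hinge [([128.6, 253.5], 0.74), ([170.5, 266.3], 0.68)]
top disc_face [([207.9, 249.6], 0.54)]
top pen_grip [([200.1, 103.6], 0.72), ([249.9, 158.0], 0.66), ([212.9, 136.3], 0.61)]
top tip_end [([162.0, 118.6], 0.56)]
top stand [([213.1, 147.3], 0.79), ([257.8, 121.2], 0.74)]
top centrifuge [([170.7, 264.4], 0.79), ([213.2, 140.8], 0.54)]
top rack [([218.6, 352.0], 0.67)]
top flask_mid [([160.8, 118.9], 0.86), ([208.3, 252.9], 0.71)]
top bottle_mid [([214.8, 369.0], 0.46)]
top beaker_mid [([263.7, 210.1], 0.67), ([132.0, 252.6], 0.25)]
[ 216.  -613.   222.6] [[ 0.9  0.3  0. ]
 [ 0.3 -0.9 -0. ]
 [ 0.   0.  -1. ]] 1.0002849278289936 1.2
```

View pics/side.png

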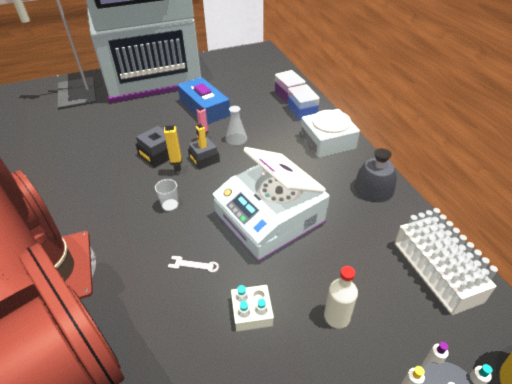

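View pics/top.png

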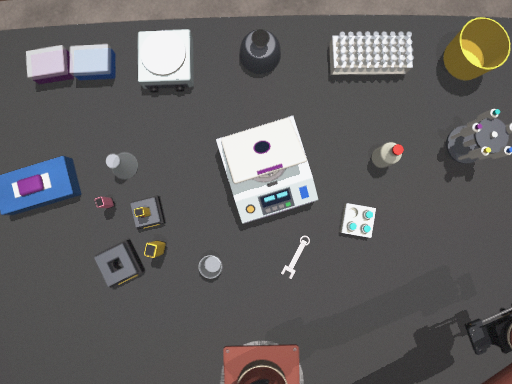

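The side view shows the target pen (the smaller yellow one) in its small stand at about (140,202), with the pink pen behind it. The large yellow pen is at (145,173), the brass disc at (191,228) and the raised lid around (170,285). In the top view the target pen is at (212,141) in the stand at (213,146), and the disc is at (209,250).

Run:
```python
from h import *
np.set_printoptions(precision=1,suppress=True)
S=robot.grab_frame("side");T=robot.grab_frame("top")
def t(n,a,b): x,e=tri([ray(S,a),ray(T,b)]);print(n,x,np.array(e))
t("lid_front",(166.2,266.8),(167.2,270.4));t("hinge",(175.4,300.8),(128.6,253.5));t("disc",(190.6,228.3),(207.9,249.6))
t("stand",(160.1,201.9),(213.1,147.3));t("grip",(135,196.1),(212.9,136.3));t("pink",(115.7,199.4),(200.1,103.6));t("bigpen",(140.9,171.5),(249.9,158));t("bigstand",(153.1,159.5),(257.8,121.2))
t("rack",(315.4,253.3),(218.6,352));t("bottle",(294.2,341.4),(150,388)); t("flask",(124.4,233.5),(160.8,118.9))
for n,z in(("lid_hinge",126),("disc_face",113),("stand",0),("centrifuge",0),("flask_mid",69)):
  for f,l in((S,"S"),(T,"T")):
    print(n,l,[onz(f,d["location"],z) for d in robot.place_of(f,n)])
# brass blob
for f,l,c in((S,"S",(180,205,215,245)),(T,"T",(198,220,238,262))):
    h=cv2.cvtColor(f["color"],cv2.COLOR_RGB2HSV)
    m=(h[...,0]>12)&(h[...,0]<32)&(h[...,1]>90);mm=np.zeros_like(m);mm[c[0]:c[1],c[2]:c[3]]=m[c[0]:c[1],c[2]:c[3]]
    r=np.argwhere(mm);print(l,len(r),r.mean(0),onz(f,r.mean(0),113))
a=cv2.resize(S["color"][90:260,120:340,::-1],(660,510),interpolation=3);cv2.imwrite("pics/s2.png",a)
a=cv2.resize(T["color"][110:290,90:330,::-1],(800,600),interpolation=3);cv2.imwrite("pics/t2.png",a)
```

```text
lid_front [635.9 -36.3 223. ] [2.2 2.2]
hinge [760.2   5.  117.6] [0.6 0.6]
disc [535.1  21.4 115.2] [0.9 0.9]
stand [525.9 342.2  -9.2] [2. 2.]
grip [522.6 351.8  98.2] [5.3 5.3]
pink [560.3 444.  114.2] [6.5 6.5]
bigpen [423.  279.4 147.4] [0.5 0.5]
bigstand [387.1 424.8   2.3] [4. 4.]
rack [ 495.8 -298.4  -31.3] [0.7 0.7]
bottle [ 689.5 -385.9   93.5] [4.6 4.6]
flask [678.6 410.2  68.7] [6.4 6.4]
lid_hinge S [array([352.9,  38.7, 126. ])]
lid_hinge T [array([751.7,  10.7, 126. ])]
disc_face S [array([530.4,  12.3, 113. ])]
disc_face T [array([540.9,  16.3, 113. ])]
stand S [array([556.4, 134.4,   0. ]), array([527.7, 332.7,   0. ])]
stand T [array([536.2, 340.3,   0. ]), array([378.5, 423. ,   0. ])]
centrifuge S [array([638.9, -29.4,   0. ]), array([ 476.6, -253.3,    0. ])]
centrifuge T [array([637.7, -17. ,   0. ])]
flask_mid S [array([680.3, 410.4,  69. ])]
flask_mid T [array([681.7, 415.5,  69. ])]
S 34 [191.9 227.4] [532.3  19.  113. ]
T 47 [208.9 250.2] [531.5  19.8 113. ]
```

View pics/t2.png

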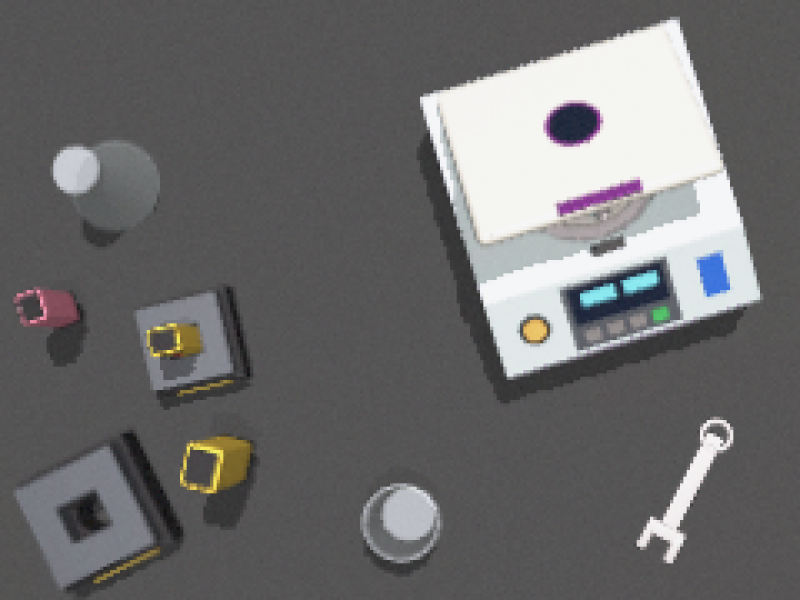

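View pics/s2.png

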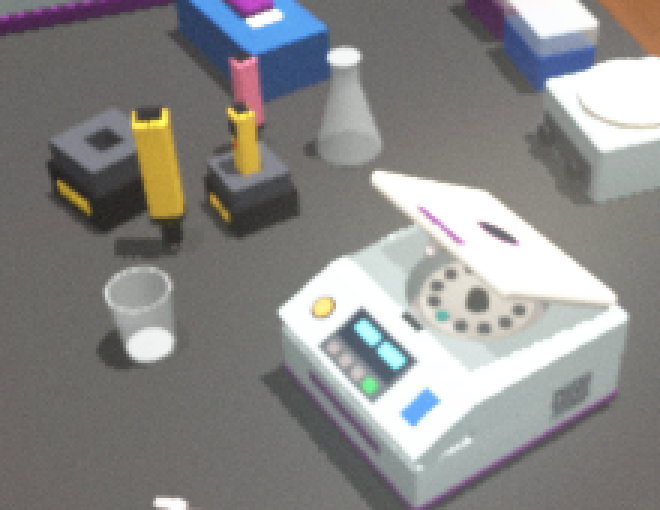

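```bash
cat >> h.py <<'E'
def cent(p,v,hx=None):
    X,Y,w=p[:3];c,s=np.cos(w),np.sin(w);v=np.asarray(v,float)
    return np.array([X+c*v[0]-s*v[1],Y+s*v[0]+c*v[1],v[2]])
def lid(p,a,y,n,th,hx): # a along from hinge to front, n above axis
    return cent(p,[hx-a*np.cos(th)+n*np.sin(th),y,126+a*np.sin(th)+n*np.cos(th)])
E
python3 - <<'E'
from h import *
np.set_printoptions(precision=3,suppress=True)
S=robot.grab_frame("side");T=robot.grab_frame("top")
t=lambda x,y:(y/3.3333+110,x/3.3333+90); s=lambda x,y:(y/3+90,x/3+120)
C=[(T,t(507,380),(-125,115,96)),(T,t(760,298),(-125,-115,96)),(T,t(422,95),(125,115,125)),(T,t(678,18),(125,-115,125)),
   (S,s(282,312),(-125,115,96))]
D=[(S,(191.9,227.4)),(T,(208.9,250.2))]
L=[(T,t(483,242),102),(T,t(722,172),-102),(S,s(373,175),102),(S,s(492,297),-102)]
def res(p):
    r=[proj(f,cent(p,v))-np.array(m) for f,m,v in C]
    r+=[2*(proj(f,cent(p,(-87,p[5],113)))-np.array(m)) for f,m in D]
    r+=[proj(f,lid(p,165,y,17,p[4],p[3]))-np.array(m) for f,m,y in L]
    return np.concatenate(r)
q=least_squares(res,[640,-20,.31,100,.7,85],loss="soft_l1");p=q.x;print(p);print(res(p).reshape(-1,2))
print("disc",cent(p,(-87,p[5],113)))
for th in(p[4],.5,.3,.1,0,): print(th,lid(p,145,0,17,th,p[3]))
for sh in((160,341),):print("pen top",onz(T,t(*sh),145))
# stand top face corners z=65, pen top side view
for x in((135,312),(228,288),(240,375),(152,390)):print("st",onz(T,t(*x),65))
print("pen top side",onz(S,s(240,108),145), onz(S,s(250,172),65))
st=robot.state();print(st["orientation"],st["eef_pos"])
E
```

```text
[639.556 -33.454   0.27  120.577   0.511  79.858]
[[ 0.119  0.139]
 [ 1.506  0.525]
 [ 1.534 -0.006]
 [ 1.447  0.365]
 [ 0.273 -2.898]
 [-0.852  1.062]
 [-2.141 -0.321]
 [ 0.766 -1.231]
 [-0.586  0.976]
 [ 0.773 -1.562]
 [-0.365  3.93 ]]
disc [534.415  20.319 113.   ]
0.5107672953027584 [641.864 -32.815 211.713]
0.5 [640.981 -33.059 210.436]
0.3 [627.101 -36.899 185.091]
0.1 [618.351 -39.319 157.391]
0 [616.017 -39.965 143.   ]
pen top [528.73  334.717 145.   ]
st [556.307 375.915  65.   ]
st [575.669 291.498  65.   ]
st [498.173 282.102  65.   ]
st [486.498 361.646  65.   ]
pen top side [531.825 332.971 145.   ] [531.086 317.91   65.   ]
[[ 0.943  0.332 -0.   ]
 [ 0.332 -0.943  0.   ]
 [-0.    -0.    -1.   ]] [ 216.02  -613.021  222.533]
```

{"name": "carry_out", "arguments": {"plan": [[0, 0, 0, 0.0, 0.0, 0.08, 0], [0, 0, 0, 0.05, 0.08, 0.14, 0], [0, 0, 0, 0.1, 0.15, 0.2, 0], [0, 0, 0, 0.15, 0.22, 0.2, 0], [0, 0, 0, 0.2, 0.29, 0.2, 0], [0, 0, 0, 0.25, 0.36, 0.2, 0], [0, 0, 0, 0.3, 0.43, 0.2, 0], [0, 0, 0, 0.35, 0.5, 0.2, 0], [0, 0, 0, 0.4, 0.57, 0.2, 0], [0, 0, 0, 0.44, 0.64, 0.2, 0]]}}

```text
time_s: 2.73
eef_pos: [421.8, -315.2, 322.8]
orientation: [[0.943, 0.332, 0.001], [0.332, -0.943, -0.001], [0.0, 0.001, -1.0]]
contact_force: [0.8, 0.2, 0.5]
width: 0.323
grip_force: 0.0
```

{"name": "carry_out", "arguments": {"plan": [[0, 0, 0, 0.05, 0.06, 0, 0], [0, 0, 0, 0.1, 0.13, 0, 0], [0, 0, 0, 0.15, 0.19, 0, 0], [0, 0, 0, 0.2, 0.26, 0, 0], [0, 0, 0, 0.25, 0.32, 0, 0], [0, 0, 0, 0.3, 0.39, 0, 0], [0, 0, 0, 0.35, 0.45, 0, 0], [0, 0, 0, 0.4, 0.51, 0, 0], [0, 0, 0, 0.404, 0.514, 0, 0], [0, 0, 0, 0.404, 0.514, -0.02, 0]]}}

```text
time_s: 3.57
eef_pos: [624.5, -56.7, 313.4]
orientation: [[0.942, 0.337, 0.002], [0.337, -0.942, 0.001], [0.003, -0.001, -1.0]]
contact_force: [0.1, -0.1, 0.8]
width: 0.0
grip_force: 0.0
```

Run:
```python
from h import *
W=robot.grab_frame("wrist");S=robot.grab_frame("side")
s=robot.state();print(np.round(s["eef_pos"],1),s["width"])
for f in(W,S):
  for n in("lid_front",):print([(np.round(d["location"],1),d["confidence"]) for d in robot.place_of(f,n)])
print("proj W th.5/.6/.7",[proj(W,lid((639.6,-33.5,.27),145,0,17,t,120.6)).round(0) for t in(.5,.6,.7)],"tcp",proj(S,s["eef_pos"]))
a=np.hstack([cv2.resize(W["color"],(400,300)),cv2.resize(S["color"][60:285,150:450],(400,300))]);cv2.imwrite("pics/p1.png",a[...,::-1])
```

```text
[622.1 -60.8 310.5] 0.005063507362633553
[(array([161.1, 238.1]), 0.81)]
[(array([161.6, 268.9]), 0.71), (array([156.5, 204.4]), 0.26)]
proj W th.5/.6/.7 [array([166., 240.]), array([158., 239.]), array([147., 239.])] tcp [146.13881815 266.23755962]
```

View pics/p1.png

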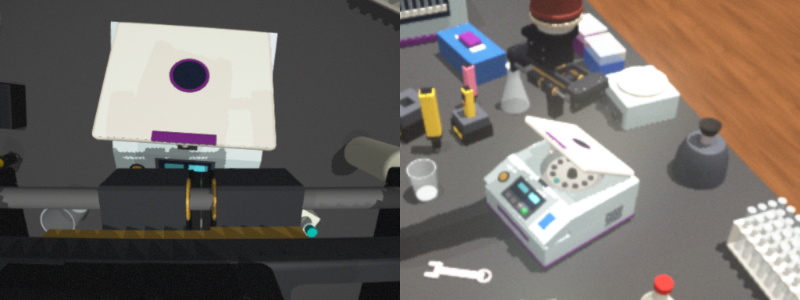

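The wrist view shows the lid with its front edge and purple mark ahead of the shut fingers. The lid angle is about 0.55 and the gripper is just short of lid_front, so I'll go down onto it and follow its arc.

{"name": "carry_out", "arguments": {"plan": [[0, 0, 0, 0.036, 0.05, -0.05, 0], [0, 0, 0, 0.036, 0.05, -0.1, 0], [0, 0, 0, 0.036, 0.05, -0.14, 0], [0, 0, 0, 0.036, 0.05, -0.16, 0], [0, 0, 0, 0.036, 0.05, -0.175, 0], [0, 0, 0, 0.036, 0.05, -0.19, 0], [0, 0, 0, 0.03, 0.048, -0.205, 0], [0, 0, 0, 0.025, 0.046, -0.22, 0], [0, 0, 0, 0.02, 0.045, -0.235, 0], [0, 0, 0, 0.015, 0.044, -0.25, 0]]}}

```text
time_s: 4.6
eef_pos: [630.3, -38.4, 187.4]
orientation: [[0.943, 0.332, 0.001], [0.332, -0.943, -0.0], [0.001, 0.001, -1.0]]
contact_force: [0.2, -0.8, 1.2]
width: 0.005
grip_force: 0.7
```

{"name": "carry_out", "arguments": {"plan": [[0, 0, 0, -0.004, 0, -0.012, 0], [0, 0, 0, -0.008, 0, -0.024, 0], [0, 0, 0, -0.012, 0, -0.036, 0], [0, 0, 0, -0.016, 0, -0.046, 0], [0, 0, 0, -0.018, 0, -0.056, 0], [0, 0, 0, -0.02, 0, -0.064, 0], [0, 0, 0, -0.022, 0, -0.07, 0], [0, 0, 0, -0.024, 0, -0.076, 0], [0, 0, 0, -0.025, 0, -0.08, 0], [0, 0, 0, -0.025, 0, -0.083, 0]]}}

```text
time_s: 5.43
eef_pos: [617.9, -37.9, 146.0]
orientation: [[0.943, 0.332, 0.0], [0.332, -0.943, 0.0], [0.0, -0.0, -1.0]]
contact_force: [0.2, -0.3, 0.3]
width: 0.004
grip_force: 0.0
```

{"name": "carry_out", "arguments": {"plan": [[0, 0, 0, 0, 0, -0.002, 0], [0, 0, 0, 0, 0, -0.004, 0], [0, 0, 0, 0, 0, -0.005, 0], [0, 0, 0, 0, 0, -0.006, 0], [0, 0, 0, 0, 0, -0.007, 0], [0, 0, 0, 0, 0, -0.008, 0], [0, 0, 0, 0, 0, -0.009, 0], [0, 0, 0, 0, 0, -0.01, 0], [0, 0, 0, 0, 0, -0.01, 0], [0, 0, 0, 0, 0, -0.01, 0]]}}

```text
time_s: 6.27
eef_pos: [617.5, -37.8, 141.5]
orientation: [[0.943, 0.332, -0.001], [0.332, -0.943, 0.0], [-0.001, -0.0, -1.0]]
contact_force: [-4.9, 1.7, 6.5]
width: 0.005
grip_force: 3.5
```

Run:
```python
from h import *
T=robot.grab_frame("side");W=robot.grab_frame("wrist")
a=np.hstack([cv2.resize(W["color"],(400,300)),cv2.resize(T["color"][60:285,150:450],(400,300))]);cv2.imwrite("pics/p2.png",a[...,::-1])
s=robot.state();print(s["eef_pos"],s["contact_force"])
```

```text
[617.52803164 -37.86960874 141.51007449] [-4.68522599  1.09388558  6.29105659]
```

View pics/p2.png

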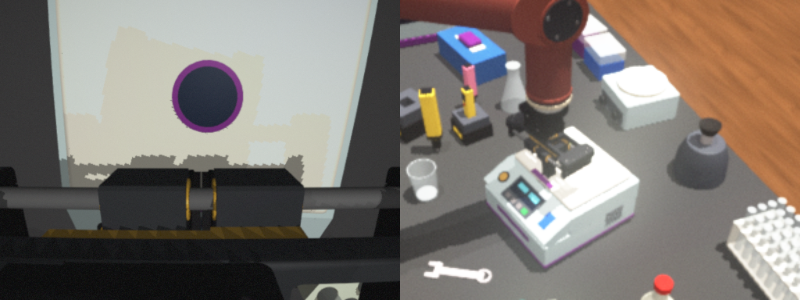

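The lid is down flat, with only light contact at z = 141.5. I'll retract and check that it holds, heading for the pen.

{"name": "carry_out", "arguments": {"plan": [[0, 0, 0, 0, 0, 0.03, 0], [0, 0, 0, 0, 0, 0.1, 0], [0, 0, 0, 0, 0, 0.17, 0], [0, 0, 0, -0.02, 0.06, 0.23, 0.5], [0, 0, 0, -0.05, 0.14, 0.26, 1], [0, 0, 0, -0.08, 0.21, 0.26, 1], [0, 0, 0, -0.11, 0.29, 0.26, 1], [0, 0, 0, -0.14, 0.36, 0.26, 1], [0, 0, 0, -0.17, 0.43, 0.26, 1], [0, 0, 0, -0.2, 0.5, 0.26, 1]]}}

```text
time_s: 7.2
eef_pos: [517.0, 213.7, 271.2]
orientation: [[0.943, 0.333, 0.001], [0.333, -0.943, 0.0], [0.001, 0.0, -1.0]]
contact_force: [0.1, -0.3, -0.2]
width: 0.453
grip_force: 0.0
```

{"name": "carry_out", "arguments": {"plan": [[0, 0, 0, -0.02, 0.05, 0, 1], [0, 0, 0, -0.04, 0.1, 0, 1], [0, 0, 0, -0.06, 0.15, 0, 1], [0, 0, 0, -0.09, 0.19, 0, 1], [0, 0, 0, -0.1, 0.2, 0, 1], [0, 0, 0, -0.1, 0.2, 0, 1], [0, 0, 0, -0.1, 0.2, 0, 1], [0, 0, 0, -0.1, 0.2, 0, 1], [0, 0, 0, -0.1, 0.2, 0, 1], [0, 0, 0, -0.1, 0.2, 0, 1]]}}

```text
time_s: 8.03
eef_pos: [468.8, 310.8, 270.9]
orientation: [[0.944, 0.33, 0.0], [0.33, -0.944, -0.0], [0.0, 0.0, -1.0]]
contact_force: [-0.0, -0.4, -0.2]
width: 0.998
grip_force: 0.0
```

Run:
```python
from h import *
np.set_printoptions(precision=1,suppress=True)
S=robot.grab_frame("side");W=robot.grab_frame("wrist");T=robot.grab_frame("top")
s=robot.state();print(s["eef_pos"],s["contact_force"])
for f in(W,S,T):
  for n,z in(("pen_grip",110),("stand",0)):print(n,[(np.array(d["location"]),d["confidence"],onz(f,d["location"],z)) for d in robot.place_of(f,n)])
print(proj(W,(530,333,145)),proj(W,(530,333,65)))
a=np.hstack([cv2.resize(W["color"],(460,345)),cv2.resize(S["color"][60:285,150:370],(337,345))]);cv2.imwrite("pics/p3.png",a[...,::-1])
cv2.imwrite("pics/w.png",W["color"][...,::-1])
```

```text
[468.3 311.4 271. ] [-0.5  0.8 -0.2]
pen_grip [(array([118. , 256.5]), 0.95, array([528.8, 333.8, 110. ])), (array([226.8, 258.1]), 0.68, array([415.2, 292.1, 110. ])), (array([ 47.2, 156.6]), 0.59, array([561.6, 451.2, 110. ]))]
stand [(array([117.9, 256.9]), 0.68, array([527.7, 333.2,   0. ])), (array([191.4, 166.9]), 0.67, array([383. , 424.7,   0. ]))]
pen_grip [(array([115.1, 202.3]), 0.64, array([566.1, 452. , 110. ])), (array([142.3, 171.5]), 0.61, array([426.2, 324.7, 110. ])), (array([134.4, 201.8]), 0.48, array([534.1, 332.4, 110. ]))]
stand [(array([155.8, 205.8]), 0.95, array([541.8, 350.6,  -0. ])), (array([153.8, 157.6]), 0.95, array([375.8, 427.3,   0. ]))]
pen_grip [(array([249.7, 153.6]), 0.51, array([421.1, 299.6, 110. ])), (array([214.2, 139. ]), 0.5, array([523.7, 340.2, 110. ])), (array([199.4, 100.1]), 0.49, array([569.1, 454.5, 110. ]))]
stand [(array([211.2, 148.1]), 0.79, array([533.6, 337.2,   0. ])), (array([173.7, 263.1]), 0.64, array([640.7, -21.4,   0. ]))]
[117.6 257.6] [116.8 257.6]
```

View pics/p3.png

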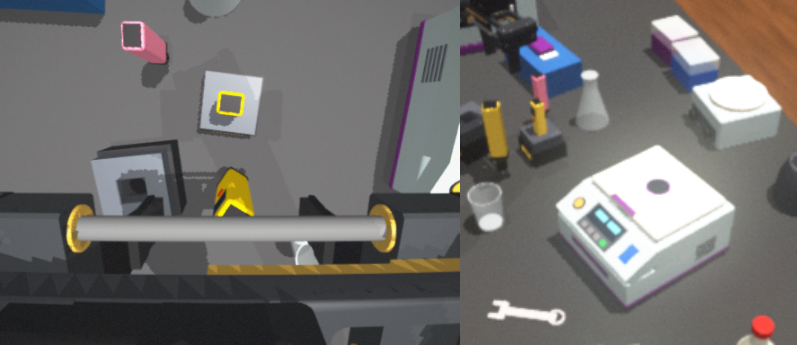

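The lid stays shut on its own. The wrist view shows the target pen's top at about (116,257), which agrees with (531,333), and the stand turned about 0.1 rad from the tool.

{"name": "carry_out", "arguments": {"plan": [[0, 0, -0.02, 0.06, 0.02, 0, 1], [0, 0, -0.032, 0.128, 0.044, 0, 1], [0, 0, -0.032, 0.128, 0.044, -0.02, 1], [0, 0, -0.032, 0.128, 0.044, -0.09, 1], [0, 0, -0.032, 0.128, 0.044, -0.16, 1], [0, 0, -0.032, 0.128, 0.044, -0.22, 1], [0, 0, -0.032, 0.128, 0.044, -0.28, 1], [0, 0, -0.032, 0.128, 0.044, -0.33, 1], [0, 0, -0.032, 0.128, 0.044, -0.36, 1], [0, 0, -0.032, 0.128, 0.044, -0.36, 1]]}}

```text
time_s: 9.32
eef_pos: [530.0, 332.5, 87.0]
orientation: [[0.972, 0.236, -0.005], [0.236, -0.972, -0.003], [-0.006, 0.002, -1.0]]
contact_force: [-0.3, -1.1, -0.5]
width: 1.002
grip_force: 0.0
```

{"name": "carry_out", "arguments": {"plan": [[0, 0, 0, 0, 0, 0, 0.7], [0, 0, 0, 0, 0, 0, 0.5], [0, 0, 0, 0, 0, 0, 0.4], [0, 0, 0, 0, 0, 0, 0.3], [0, 0, 0, 0, 0, 0, 0.2], [0, 0, 0, 0, 0, 0, 0], [0, 0, 0, 0, 0, 0, 0], [0, 0, 0, 0, 0, 0, 0], [0, 0, 0, 0, 0, 0, 0], [0, 0, 0, 0, 0, 0, 0]]}}

```text
time_s: 10.15
eef_pos: [531.9, 334.0, 91.1]
orientation: [[0.972, 0.236, 0.0], [0.236, -0.972, 0.0], [0.0, -0.0, -1.0]]
contact_force: [-0.7, 0.6, 0.9]
width: 0.327
grip_force: 1.8
```

{"name": "carry_out", "arguments": {"plan": [[0, 0, 0, 0, 0, 0, 0], [0, 0, 0, 0, 0, 0, 0], [0, 0, 0, 0, 0, 0, 0], [0, 0, 0, 0, 0, 0.015, 0], [0, 0, 0, 0, 0, 0.04, 0], [0, 0, 0, 0, 0, 0.08, 0], [0, 0, 0, 0, 0, 0.13, 0], [0, 0, 0, 0, 0, 0.2, 0], [0, 0, 0, 0, 0, 0.27, 0], [0, 0, 0, 0, 0, 0.34, 0]]}}

```text
time_s: 10.98
eef_pos: [531.4, 333.9, 264.0]
orientation: [[0.972, 0.236, 0.0], [0.236, -0.972, 0.001], [0.001, -0.0, -1.0]]
contact_force: [0.7, 0.7, -1.1]
width: 0.318
grip_force: 29.7
```

{"name": "carry_out", "arguments": {"plan": [[0, 0, 0, -0.01, -0.07, 0.02, 0], [0, 0, 0, -0.03, -0.14, 0.02, 0], [0.005, -0.016, 0, -0.04, -0.21, 0.02, 0], [0.01, -0.032, 0, -0.055, -0.28, 0.02, 0], [0.014, -0.048, 0, -0.07, -0.35, 0.02, 0], [0.018, -0.064, 0, -0.085, -0.42, 0.02, 0], [0.023, -0.08, 0, -0.1, -0.49, 0.02, 0], [0.028, -0.096, 0, -0.115, -0.56, 0.02, 0], [0.032, -0.112, 0, -0.125, -0.62, 0.02, 0], [0.037, -0.128, 0, -0.135, -0.668, 0.02, 0]]}}

```text
time_s: 11.82
eef_pos: [463.7, -2.2, 272.7]
orientation: [[0.887, 0.238, 0.395], [0.211, -0.971, 0.112], [0.411, -0.016, -0.912]]
contact_force: [1.2, 0.2, -0.8]
width: 0.319
grip_force: 29.7
```

Run:
```python
from h import *
np.set_printoptions(precision=2,suppress=True)
S=robot.grab_frame("side");W=robot.grab_frame("wrist");T=robot.grab_frame("top")
s=robot.state();print(s["eef_pos"],s["orientation"],s["contact_force"],s["width"],s["grip_force"])
R=np.array(s["orientation"]);tip=np.array(s["eef_pos"])+86*R[:,2]
for f,l in((S,"S"),(W,"W"),(T,"T")):
  print(l,"tip pred",proj(f,tip),"disc pred",proj(f,(532.5,19.8,113)))
  for n in("tip_end","disc_face","pen_grip"):print(n,[(np.array(d["location"]),d["confidence"]) for d in robot.place_of(f,n)])
a=np.hstack([cv2.resize(W["color"],(400,300)),cv2.resize(S["color"][100:250,150:350],(400,300))]);b=np.hstack([cv2.resize(T["color"][110:260,180:380],(400,300)),np.zeros((300,400,3),np.uint8)])
cv2.imwrite("pics/p4.png",np.vstack([a,b])[...,::-1])
```

```text
[463.35  -1.57 272.02] [[ 0.89  0.24  0.39]
 [ 0.21 -0.97  0.11]
 [ 0.41 -0.02 -0.91]] [ 0.33  0.75 -1.13] 0.31891649668681227 29.74362352397293
S tip pred [176.3  214.35] disc pred [191.75 227.35]
tip_end []
disc_face [(array([193.8, 228.4]), 0.43)]
pen_grip [(array([142.7, 173.1]), 0.65), (array([114.9, 197.8]), 0.64), (array([154.2, 191.7]), 0.53)]
W tip pred [194.35 252.46] disc pred [173.62 252.09]
tip_end []
disc_face [(array([172. , 247.1]), 0.68)]
pen_grip [(array([250.6, 256.4]), 0.6)]
T tip pred [221.07 254.66] disc pred [208.5  250.24]
tip_end []
disc_face [(array([205.6, 248.1]), 0.6), (array([224.6, 349.6]), 0.56)]
pen_grip [(array([250.7, 157.1]), 0.75), (array([240.3, 257.4]), 0.56), (array([201.5, 102.7]), 0.53), (array([225.2, 351.1]), 0.4)]
```

View pics/p4.png

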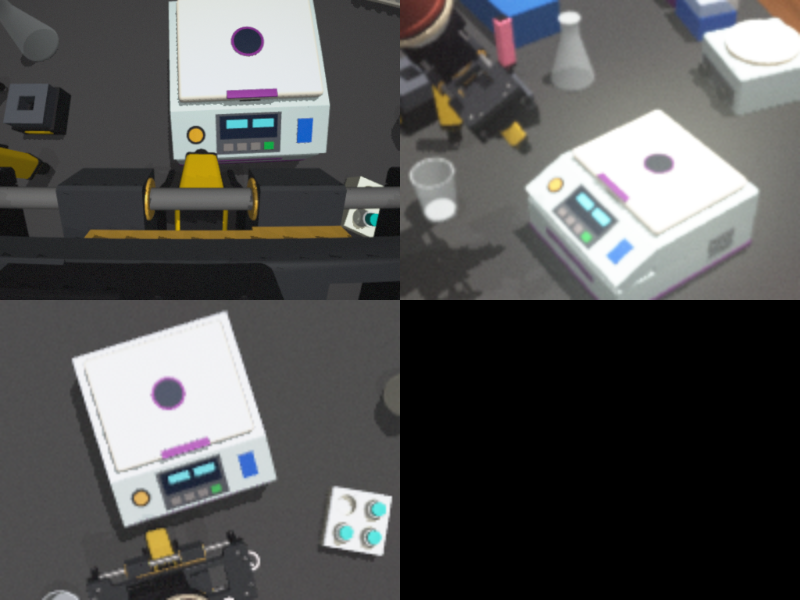

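The pen is gripped and tilted. The wrist view shows the disc at about (171,250), slightly left of where I predicted. I'll refine the disc from all three views.

```bash
cat > d.py <<'E'
from h import *
np.set_printoptions(precision=2,suppress=True)
D=np.array([532.5,19.8,113]);rs=[]
for n in("side","wrist","top"):
    f=robot.grab_frame(n);h=cv2.cvtColor(f["color"],cv2.COLOR_RGB2HSV)
    m=((h[...,0]>10)&(h[...,0]<30)&(h[...,1]>80)&(h[...,2]>90)).astype(np.uint8)
    N,L,st,c=cv2.connectedComponentsWithStats(m);p=proj(f,D)
    k=min((i for i in range(1,N) if st[i,4]>15),key=lambda i:np.hypot(*(c[i][::-1]-p)),default=None)
    print(n,"pred",p,"blob",c[k][::-1],st[k],onz(f,c[k][::-1],113));rs.append(ray(f,c[k][::-1]))
print(tri(rs))
s=robot.state();R=np.array(s["orientation"]);P=np.array(s["eef_pos"]);print("tcp",P,"z",R[:,2],"tip",P+86*R[:,2],"F",s["contact_force"],s["grip_force"],s["time_s"])
E
python3 d.py
```

```text
side pred [191.75 227.35] blob [191.94 227.29] [224 189   7   7  35] [532.07  19.08 113.  ]
wrist pred [175.85 258.3 ] blob [174.81 256.5 ] [248 166  18  19 272] [533.19  22.07 113.  ]
top pred [208.5  250.24] blob [208.8  250.11] [247 205   8   8  45] [531.65  20.18 113.  ]
(array([532.53,  21.06, 111.56]), [0.34422420665033104, 1.44405489367614, 1.2175248754742414])
tcp [464.46   0.15 270.94] z [ 0.39  0.11 -0.91] tip [498.01   9.87 192.36] F [ 0.3   0.15 -1.89] 29.743625186383724 12.5667
```

{"name": "carry_out", "arguments": {"plan": [[0, 0, 0, 0.01, 0.003, -0.02, 0], [0, 0, 0, 0.02, 0.006, -0.045, 0], [0, 0, 0, 0.03, 0.009, -0.07, 0], [0, 0, 0, 0.04, 0.012, -0.09, 0], [0, 0, 0, 0.045, 0.015, -0.107, 0], [0, 0, 0, 0.05, 0.016, -0.115, 0], [0, 0, 0, 0.053, 0.017, -0.122, 0], [0, 0, 0, 0.053, 0.017, -0.122, 0], [0, 0, 0, 0.053, 0.017, -0.122, 0], [0, 0, 0, 0.053, 0.017, -0.122, 0]]}}

```text
time_s: 13.4
eef_pos: [491.1, 8.4, 210.6]
orientation: [[0.889, 0.24, 0.391], [0.212, -0.971, 0.113], [0.407, -0.017, -0.913]]
contact_force: [0.3, -0.8, -1.3]
width: 0.32
grip_force: 29.7
```

```bash
python3 d.py
python3 - <<'E'
from h import *
S=robot.grab_frame("side");T=robot.grab_frame("top");W=robot.grab_frame("wrist")
s=robot.state();R=np.array(s["orientation"]);P=np.array(s["eef_pos"])
def mk(f,c,w=400,h=300):
    a=cv2.resize(f["color"][c[0]:c[1],c[2]:c[3]],(w,h),interpolation=3).copy()
    for L,col in((86,(255,0,0)),(51,(0,255,0)),(-54,(0,0,255))):
        q=proj(f,P+L*R[:,2]);cv2.circle(a,(int((q[1]-c[2]+.5)*w/(c[3]-c[2])),int((q[0]-c[0]+.5)*h/(c[1]-c[0]))),2,col,-1)
    return a
cv2.imwrite("pics/p5.png",np.vstack([np.hstack([mk(S,(150,210,190,270)),mk(T,(180,240,210,290))]),np.hstack([mk(W,(100,250,160,360)),mk(W,(0,384,0,512))])])[...,::-1])
E
```

```text
side pred [191.75 227.35] blob [192.03 227.22] [224 189   7   7  36] [531.8  18.8 113. ]
wrist pred [191.34 258.72] blob [186.55 256.46] [246 179  23  16 256] [536.36  22.9  113.  ]
top pred [208.5  250.24] blob [208.47 249.95] [247 205   8   8  40] [532.58  20.62 113.  ]
(array([533.91,  21.74, 110.85]), [1.5522996169778533, 3.0632328672513163, 1.689015773850237])
tcp [491.02   8.38 210.51] z [ 0.39  0.11 -0.91] tip [524.66  18.07 131.96] F [ 0.05  0.15 -2.24] 29.743765485472977 13.55
```

View pics/p5.png

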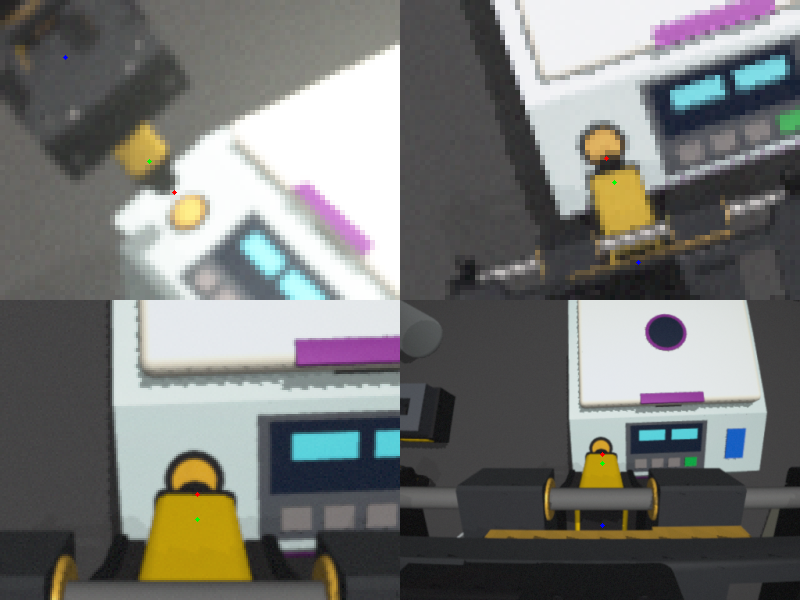

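The projected pen axis meets the disc centre to within about 1–2 mm in all views. I'll take a force baseline, then approach along the normal.

```bash
cat > f.py <<'E'
from h import *
np.set_printoptions(precision=2,suppress=True)
n=np.array([-.392,-.113,.913]);D=np.array([532.5,20.8,113]);F=[];M=[];P=[]
for i in range(14):
    robot.grab_frame("top");s=robot.state();F.append(s["contact_force"]);M.append(s["torque"]);P.append(s["eef_pos"])
F=np.array(F);P=np.mean(P,0);R=np.array(s["orientation"]);e=P-D
print("F",F.mean(0),"along n",(F@n).mean(),"+-",(F@n).std()/14**.5,"M",np.mean(M,0));print("tcp",P,"dist along n minus 86:",e@n-86,"lateral",e-(e@n)*n,"tilt err",np.arccos(-R[:,2]@n),"grip",s["grip_force"],s["width"],s["time_s"])
E
python3 f.py
```

```text
F [ 0.05  0.24 -1.18] along n -1.1261535486937917 +- 0.12193613108565338 M [-0.17  0.6  -0.01]
tcp [490.89   8.46 210.05] dist along n minus 86: 20.311643442550036 lateral [ 0.06 -0.33 -0.01] tilt err 0.0008447729377135599 grip 29.74372082389891 0.3208280299815791 14.4
```

{"name": "carry_out", "arguments": {"plan": [[0, 0, 0, 0.001, 0.001, -0.003, 0], [0, 0, 0, 0.003, 0.002, -0.007, 0], [0, 0, 0, 0.005, 0.003, -0.012, 0], [0, 0, 0, 0.007, 0.004, -0.017, 0], [0, 0, 0, 0.009, 0.005, -0.021, 0], [0, 0, 0, 0.011, 0.005, -0.025, 0], [0, 0, 0, 0.0125, 0.0056, -0.0292, 0], [0, 0, 0, 0.0125, 0.0056, -0.0292, 0], [0, 0, 0, 0.0125, 0.0056, -0.0292, 0], [0, 0, 0, 0.0125, 0.0056, -0.0292, 0]]}}

```text
time_s: 15.23
eef_pos: [497.2, 11.2, 195.5]
orientation: [[0.889, 0.24, 0.391], [0.212, -0.971, 0.113], [0.406, -0.018, -0.914]]
contact_force: [0.3, 0.1, -2.1]
width: 0.321
grip_force: 29.7
```

```bash
python3 f.py
```

```text
F [-0.13  0.09 -1.18] along n -1.0360318612604245 +- 0.15995286044488993 M [-0.15  0.59 -0.01]
tcp [497.16  11.25 195.5 ] dist along n minus 86: 4.258614124071897 lateral [0.04 0.65 0.1 ] tilt err 0.0009311153120551658 grip 29.743823390454054 0.32474954087018637 15.9333
```

{"name": "carry_out", "arguments": {"plan": [[0, 0, 0, 0.001, 0.0002, -0.002, 0], [0, 0, 0, 0.002, 0.0004, -0.004, 0], [0, 0, 0, 0.0025, 0.0006, -0.006, 0], [0, 0, 0, 0.003, 0.0008, -0.007, 0], [0, 0, 0, 0.0035, 0.001, -0.008, 0], [0, 0, 0, 0.004, 0.0012, -0.009, 0], [0, 0, 0, 0.0043, 0.0013, -0.01, 0], [0, 0, 0, 0.0047, 0.0014, -0.011, 0], [0, 0, 0, 0.0047, 0.0014, -0.011, 0], [0, 0, 0, 0.0047, 0.0014, -0.011, 0]]}}

```text
time_s: 16.77
eef_pos: [499.5, 12.0, 190.0]
orientation: [[0.889, 0.24, 0.391], [0.212, -0.971, 0.113], [0.406, -0.018, -0.914]]
contact_force: [-0.7, 1.1, -1.6]
width: 0.318
grip_force: 29.7
```

```bash
python3 f.py
```

```text
F [-0.25  0.25 -0.69] along n -0.5660966694818388 +- 0.1823882457743473 M [-0.14  0.6   0.01]
tcp [499.5   11.96 189.96] dist along n minus 86: -1.798100952380267 lateral [0.01 0.67 0.09] tilt err 0.0007347616116667964 grip 29.74370918702334 0.3238082339795465 17.4667
```

{"name": "carry_out", "arguments": {"plan": [[0, 0, 0, 0.0005, 0.0001, -0.001, 0], [0, 0, 0, 0.001, 0.0003, -0.002, 0], [0, 0, 0, 0.0014, 0.0004, -0.003, 0], [0, 0, 0, 0.0018, 0.0005, -0.004, 0], [0, 0, 0, 0.0022, 0.0006, -0.005, 0], [0, 0, 0, 0.0026, 0.0008, -0.006, 0], [0, 0, 0, 0.0031, 0.0009, -0.0073, 0], [0, 0, 0, 0.0031, 0.0009, -0.0073, 0], [0, 0, 0, 0.0031, 0.0009, -0.0073, 0], [0, 0, 0, 0.0031, 0.0009, -0.0073, 0]]}}

```text
time_s: 18.3
eef_pos: [501.1, 12.4, 186.3]
orientation: [[0.889, 0.24, 0.391], [0.212, -0.971, 0.113], [0.406, -0.018, -0.914]]
contact_force: [-2.1, -0.1, 0.2]
width: 0.32
grip_force: 29.7
```

```bash
sed -i 's/range(14)/range(36)/;s/14\*\*/36**/' f.py; python3 f.py
```

```text
F [-0.69 -0.07  0.63] along n 0.8495926662554818 +- 0.07936232447811402 M [-0.11  0.58  0.02]
tcp [501.05  12.41 186.3 ] dist along n minus 86: -5.8042196177855345 lateral [-0.01  0.68  0.08] tilt err 0.0008259466822100301 grip 29.743969780392945 0.32083727907902415 20.1
```

Push is about 1.9 N, or about 4.5 mm of tip travel. I'll nudge 0.5 mm further and take the final look.

{"name": "carry_out", "arguments": {"plan": [[0, 0, 0, 0.0002, 0.0001, -0.0005, 0], [0, 0, 0, 0.0004, 0.0001, -0.0009, 0], [0, 0, 0, 0.0004, 0.0001, -0.0009, 0], [0, 0, 0, 0.0004, 0.0001, -0.0009, 0], [0, 0, 0, 0.0004, 0.0001, -0.0009, 0], [0, 0, 0, 0.0004, 0.0001, -0.0009, 0], [0, 0, 0, 0.0004, 0.0001, -0.0009, 0], [0, 0, 0, 0.0004, 0.0001, -0.0009, 0], [0, 0, 0, 0.0004, 0.0001, -0.0009, 0], [0, 0, 0, 0.0004, 0.0001, -0.0009, 0]]}}

```text
time_s: 20.93
eef_pos: [501.2, 12.5, 185.8]
orientation: [[0.889, 0.24, 0.39], [0.212, -0.971, 0.113], [0.406, -0.018, -0.914]]
contact_force: [-0.2, -0.8, 0.1]
width: 0.32
grip_force: 29.7
```

```bash
python3 f.py
python3 - <<'E'
from h import *
S=robot.grab_frame("side");T=robot.grab_frame("top");W=robot.grab_frame("wrist")
r=lambda f,c:cv2.resize(f["color"][c[0]:c[1],c[2]:c[3]],(400,300),interpolation=3)
cv2.imwrite("pics/p6.png",np.vstack([np.hstack([r(S,(165,210,200,260)),r(T,(180,240,210,290))]),np.hstack([r(W,(130,230,190,323)),r(S,(60,285,150,450))])])[...,::-1])
E
```

```text
F [-0.97 -0.06  0.74] along n 1.0617781329333378 +- 0.0711202535500972 M [-0.1   0.54  0.03]
tcp [501.24  12.46 185.83] dist along n minus 86: -6.3111437908803225 lateral [-0.03  0.67  0.07] tilt err 0.0009515612431303541 grip 29.744043764658272 0.3245325888970216 22.7333
```

View pics/p6.png

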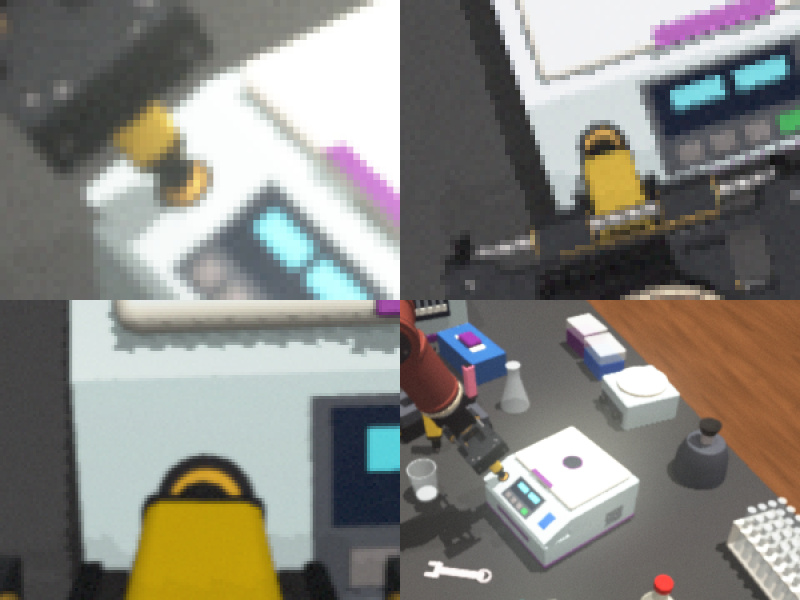

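The tip sits in the middle of the disc, the push is about 2.1 N, the pen is square to the slope and the lid is shut. Handing in.

```bash
python3 -c "
from rig import robot
print(robot.job_done())"
```

```text
the job is handed in; nothing more can be done
None
```

Job handed in at about 23 s: the lid is latched shut, and the smaller yellow pen is gripped square to the slope with its tip on the brass disc, pushed in about half way at roughly 2.1 N; the hand-in returned no verdict.

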